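# Rewind the toothpaste cartridge press until its crank goes free

## Task

Rewind the cartridge press: take the red knob and turn the crank clockwise, seen from above, until the stiffness suddenly drops away because the brake shoe has run off the end of the orange strip. Stop there, with the shoe over the green patch and at no time wound past it, then let go of the crank. Move the turquoise pusher only by the crank, not by touching it, and leave the other things on the shelf where they are.

Things in the scene. Friction and masses are not known exactly. Their poses are not given: they have to be found in the camera images.
- press: Light grey fixed cartridge press. Origin on the shelf top (z=0) under the vertical crank axis; its y axis points from the crank along the trough, z up. Gearbox 90 x 90, 60 mm high. Trough: slab x -55 to 65, y 40 to 340 mm, 14 mm high, rails and screw up to 41 mm, end wall 76 mm high at y=334. Position and yaw vary between runs.
- crank (a joint): Crank angle (rad), 0 at the start, growing clockwise seen from above. At 0 the flat arm (69 to 77 mm high) points along the press's -x. A turn draws the pusher 40 mm along the press's -y; 1.6 to 2.7 turns are needed. The knob takes about 3 to 5 N along its circle while the shoe rubs on the strip, then under 1 N. Stays where left; stops at -0.3 and 22.5.
- knob_grip (a point): On the axis of the red knob, 22 mm above its underside: the height to grip. Upright cylinder 24 mm in diameter, 81 to 121 mm above the shelf top, 55 mm from the crank axis. It spins freely on its pin, so a gripper can keep its direction while going round. Nothing else on the press is higher than 81 mm.
- pusher: Turquoise pusher in the trough: an upright disc 52 mm in diameter (26 to 78 mm high) with a bar to the press's +x side that carries a 22 x 22 mm shoe housing. It only slides along the press's y. Origin at the press's x = 0, z = 0, and y = 250 mm at the start. Not to be touched.
- shoe_tip (a point): Lowest point of the dark, round, sprung brake shoe (14 mm in diameter) under the pusher's housing, 45 mm to the press's +x side of the pusher's origin. About 19 mm above the shelf top while it rubs on the strip; it drops suddenly to 16 mm once it has run 2 to 6 mm past the strip's end.
- strip_end (a point): Middle of the upper edge, 20 mm above the shelf top, of the orange brake strip's end facing the crank. Axes as the press's: y points away from the crank. The strip is 16 mm wide, 140 long, 6 high, fixed; where it ends along the trough varies. A flat green patch 22 mm wide reaches from this end 30 mm towards the crank (y 0 to -30 mm).
- brush_rack: Bamboo rack 70 x 160 mm with three toothbrushes, 200 mm high; origin under its centre. Leave it.
- mug: Green ceramic mug, 82 mm wide, 95 mm high; origin under its centre. Leave it.
- mirror: Round aluminium mirror (150 mm) on a stand, 240 mm high; origin under its foot. Leave it.
- comb: Wooden comb 180 x 36 mm, 6 mm thick, lying beside the press; origin under its centre, x along it. Leave it.
- pill_box: Turquoise pill box 60 x 100 mm, 29 mm high, beside the gearbox, on the side away from the trough; origin under its centre. Leave it.
- cartridge: White toothpaste cartridge standing upright, 40 mm in diameter, 118 mm high; origin under its centre. Leave it.

How it is judged:
By the outcome, as a careful person would: the job done as asked, in the order asked, and still so for the second after the job is handed in, with the robot touching nothing.
It also fails if it takes over 58 s, if anything falls off the work surface, if the arm or the gripper's body presses on something with over 40 N, if the wrist force passes 120 N, or if a joint passes its speed limit or range.

## Robot

A 6-joint arm with a two-finger parallel gripper is mounted at the origin on the work surface. World frame = base frame: x ahead of the robot, y to its left, z up, the work surface at z = 0. Lengths are in mm, angles in degrees, forces in N, time in s.
With the tool pointing down it reaches from about 300 to 850 mm from the base axis. Payload 4.2 kg.
Tool frame: the origin (TCP) lies at the very end of the fingers, on their centre line; the grasp point (between the pads) lies 19 mm behind it; z points along the fingers, x is the direction in which the jaws open and shut, and the axes are right-handed (so a half turn about z gives the same grasp; the last joint's range is limited). The gripper opens to 91 mm and grips with 3 to 60 N. Pads are 32 mm wide; open, the fingers measure 118 mm over their backs; the gripper's body (76 mm by 178 mm) begins 60 mm behind the grasp point.
Start: joints at [-70.531, 18.312, 89.639, -0, 72.044, -1.146], TCP at [202.454, -538.197, 213.976] pointing down, gripper open.
Joint ranges: [-177.97, 177.97], [-48.28, 115.42], [12.27, 149.76], [-77.06, 257.06], [2.81, 150.46], [-146.56, 146.56]. Speed limits (degrees/s): [147.25, 147.25, 180, 180, 180, 180].

## Interface

Orientations are given as [roll, pitch, yaw] about the fixed x, y, z axes, in that order (R = Rz(yaw) Ry(pitch) Rx(roll)).
In Python, from workcell import env gives the robot as it stands.
- The arm moves only by the tool servo_tool, never from a script. Its argument "plan" is a list of rows, each a list of 3 entries, a list of its own where there are three numbers: the turn, a rotation vector about the tool's x, y, z in degrees, then the shift along the tool's x, y, z in mm, then the finger opening in mm, from 0 to 91.2. In form: [[[ax, ay, az], [dx, dy, dz], claw], ...]. A call has exactly 10 rows; each row shifts and turns the pose as measured when the row begins, along the tool's axes as they then stand; what a row does not reach is not made up. A row lasts 1/8 s, in which the tool goes at most 62.5 mm and 10.7 degrees, less where a joint would pass 70% of its speed; a pose out of reach is approached as far as the arm can. A call with a gripper value outside its range is refused whole. The fingers move at their own pace and stop on an object; "squeeze" is the grip in N (left out, the last holds). Time passes only in rows, so rows that do not move let the fingers close, or fill a call up. It gives the time, the measured TCP pose, the force and the opening at its end, in the units of the state.
- env.state(): the state, without advancing time (a new reading comes with each control period).
- env.grab_frame(name): name is "scene" or "top" or "wrist"; returns a dict with "pixels" (480x640x3 uint8, red, green, blue), "intrinsics" (3x3 intrinsics, pixels), "distortion" ([k1, k2, p1, p2, k3] as OpenCV has them; the pictures are not rectified), "eye" and "attitude" of the camera in the world. Camera axes: x right, y up, looking along -z (the intrinsics and any distortion apply to the point x, -y, -z); pixel columns grow to the right and rows downward; lengths in mm; the calibration is good to about 2 mm. A picture is of the moment at which its call begins. There is no depth.
- env.job_done(): hands the job in, once; it reports no verdict.
The state is a dict: "time_s": time; "qpos": joint angles; "qvel": joint speeds; "effort": joint torques, N m; "ee_pos": TCP position; "ee_rot": TCP orientation; "force": force on the tool from outside, world axes, zero at the start; "torque": the same for the moment, N m; "gripper_width": finger opening in mm.
Only numpy, scipy, OpenCV 4.12 (cv2) and the standard library are available. Lean on these libraries where they do the work, as an engineer would, in place of code of your own. Each camera call takes 0.05 s, during which the arm holds its last target.

## Working session

There is one attempt and no reset: what is moved stays moved. The work goes in short steps, Python scripts to look and compute and a tool call to move; the robot and the scene stay as the last step left them, time stands still between calls to the robot, and variables do not carry over. Pictures are saved under pics/ and viewed, and the job is handed in when it is done.

Besides the shell and the picture viewer there is one more tool, called after "Request:" by a JSON object that holds its "method" and its "body", one argument or row to a line. servo_tool: Moves the arm, as the interface text tells. Its arguments: {"type":"object","properties":{"plan":{"type":"array"},"squeeze":{"type":"number"}},"required":["plan"]}

```bash
mkdir -p pics; ls; python3 - <<'E'
from workcell import env
import cv2
print(env.state())
for n in ["scene","top","wrist"]:
    f=env.grab_frame(n)
    cv2.imwrite(f"pics/{n}0.png",f["pixels"][:,:,::-1])
    print(n,f["intrinsics"],f["distortion"],f["eye"],f["attitude"])
E
```

```text
pics
{'time_s': 0.0, 'qpos': array([-7.05307752e+01,  1.83521078e+01,  8.97079905e+01, -3.51835671e-04,
        7.20409640e+01, -1.14792354e+00]), 'qvel': array([-0.10517012,  0.01804531,  0.01356626, -0.06420269,  0.00935227,
        0.00740141]), 'effort': array([ 1.32293935e-04, -4.12456083e+01, -2.31970793e+01,  7.28810183e-02,
        4.58734052e-02, -1.25587253e-04]), 'ee_pos': array([ 202.28252881, -537.70729785,  213.10484449]), 'ee_rot': array([-1.79998310e+02,  1.01048791e-01, -6.93827414e+01]), 'force': array([-0.22107744,  0.55627405,  0.0666124 ]), 'torque': array([0.00167757, 0.01755764, 0.05258463]), 'gripper_width': 90.93673279152549}
scene [[512.3542069    0.         325.45315703]
 [  0.         512.3542069  247.80804825]
 [  0.           0.           1.        ]] [-0.0836785  0.         0.         0.         0.       ] [1317.15418477  615.44457846  772.0882601 ] [ 53.1356269    0.59017791 131.38875966]
top [[594.44024763   0.         311.65446608]
 [  0.         594.44024763 246.2777924 ]
 [  0.           0.           1.        ]] [-0.02668041  0.          0.          0.          0.        ] [ 488.47571404   -6.40481042 1661.56701017] [  5.27223798   0.72226455 -88.54730579]
wrist [[431.72428445   0.         318.84330573]
 [  0.         431.72428445 247.80140256]
 [  0.           0.           1.        ]] [-0.03845028  0.          0.          0.          0.        ] [ 277.23577427 -510.25045936  383.98422708] [-1.63985811e+01  5.34522734e-02 -6.94386341e+01]
```

View pics/scene0.png

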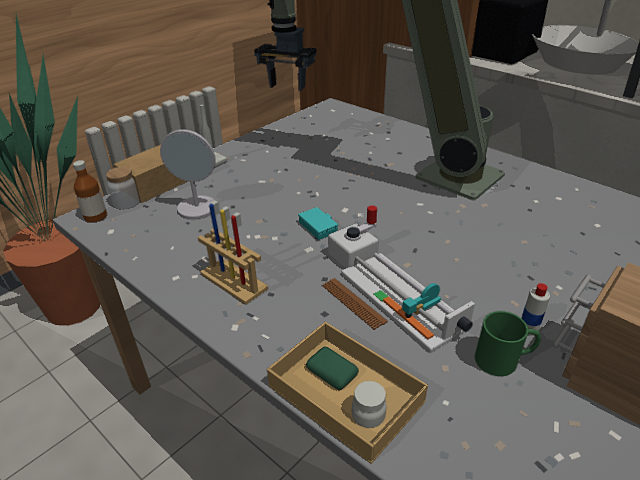

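View pics/top0.png

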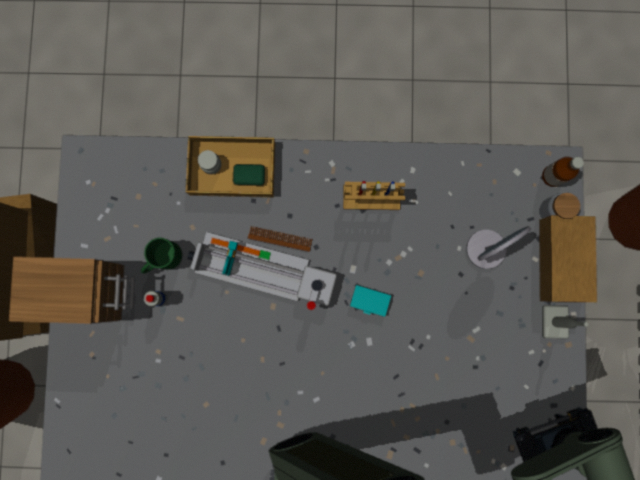

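View pics/wrist0.png

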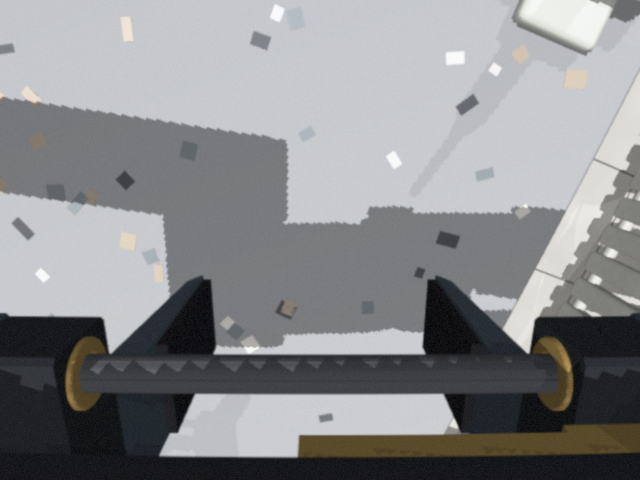

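The top view shows the gearbox with a dark crank cap at about (317,286), the red knob at (311,306), the strip and green patch at about (265,255), and the pusher at about (231,257). The trough runs to the image left, which is world +y. Next I'll measure these by colour.

```bash
cat > h.py <<'E'
import numpy as np, cv2
from scipy.spatial.transform import Rotation as R
from workcell import env
class Cam:
    def __init__(s,n):
        f=env.grab_frame(n); s.f=f; s.rgb=f["pixels"]; s.hsv=cv2.cvtColor(s.rgb,cv2.COLOR_RGB2HSV)
        s.K=np.array(f["intrinsics"],float); s.D=np.array(f["distortion"],float)
        s.eye=np.array(f["eye"],float); s.R=R.from_euler('xyz',f["attitude"],degrees=True).as_matrix()
    def ray(s,uv):
        p=cv2.undistortPoints(np.array([[uv]],float),s.K,s.D)[0,0]
        d=s.R@np.array([p[0],-p[1],-1.]); return d/np.linalg.norm(d)
    def plane(s,uv,z):
        d=s.ray(uv); return s.eye+d*(z-s.eye[2])/d[2]
    def proj(s,P):
        c=s.R.T@(np.asarray(P,float)-s.eye); c=np.array([c[0],-c[1],-c[2]])
        return cv2.projectPoints(c.reshape(1,1,3),np.zeros(3),np.zeros(3),s.K,s.D)[0][0,0]
    def mask(s,lo,hi):
        return cv2.inRange(s.hsv,np.array(lo),np.array(hi))
def tri(a,ua,b,ub):
    A=[];y=[]
    for c,u in((a,ua),(b,ub)):
        d=c.ray(u);M=np.eye(3)-np.outer(d,d);A.append(M);y.append(M@c.eye)
    A=np.vstack(A);y=np.hstack(y);P=np.linalg.lstsq(A,y,rcond=None)[0]
    return P,np.linalg.norm(A@P-y)
def blobs(m,amin=8):
    n,l,st,c=cv2.connectedComponentsWithStats(m)
    return [(tuple(np.round(c[i],1)),tuple(st[i])) for i in range(1,n) if st[i,4]>=amin],l
E
python3 - <<'E'
from h import *
for n in("scene","top"):
    c=Cam(n)
    for k,lo,hi in(("red",(0,170,60),(4,255,255)),("orange",(6,180,90),(14,255,255)),("green",(50,130,80),(75,255,255)),("turq",(85,150,60),(95,255,255)),("dark",(0,0,0),(179,255,40))):
        print(n,k,[(a,tuple(int(x) for x in b)) for a,b in blobs(c.mask(lo,hi))[0] if 150<a[0]<480 and 180<a[1]<380])
    x0,y0,x1,y1=(170,210,410,350) if n=="top" else (290,190,490,350)
    cv2.imwrite(f"pics/z_{n}.png",cv2.resize(c.rgb[y0:y1,x0:x1,::-1],None,fx=3.3 if n=="top" else 3.7,fy=3.3 if n=="top" else 3.7,interpolation=cv2.INTER_CUBIC))
E
```

```text
scene red [((np.float64(371.7), np.float64(214.2)), (367, 206, 10, 18, 140)), ((np.float64(235.9), np.float64(234.6)), (232, 216, 9, 41, 136)), ((np.float64(241.7), np.float64(278.1)), (241, 274, 3, 8, 11))]
scene orange [((np.float64(408.6), np.float64(317.8)), (384, 297, 49, 41, 319))]
scene green [((np.float64(380.1), np.float64(295.0)), (374, 291, 13, 10, 69))]
scene turq [((np.float64(318.5), np.float64(222.1)), (299, 208, 39, 31, 625)), ((np.float64(424.0), np.float64(298.5)), (403, 284, 38, 30, 513))]
scene dark [((np.float64(464.2), np.float64(195.2)), (460, 194, 9, 4, 13)), ((np.float64(352.3), np.float64(234.6)), (347, 231, 13, 7, 46)), ((np.float64(407.8), np.float64(315.4)), (406, 313, 5, 5, 17)), ((np.float64(463.8), np.float64(325.4)), (457, 319, 15, 13, 94))]
top red [((np.float64(310.7), np.float64(305.1)), (307, 302, 8, 7, 49))]
top orange [((np.float64(219.3), np.float64(242.1)), (212, 239, 16, 7, 69)), ((np.float64(250.1), np.float64(250.5)), (241, 247, 18, 8, 74))]
top green [((np.float64(264.5), np.float64(254.5)), (260, 251, 10, 8, 64))]
top turq [((np.float64(229.7), np.float64(253.7)), (223, 241, 14, 33, 127)), ((np.float64(370.2), np.float64(300.6)), (350, 285, 41, 31, 846))]
top dark [((np.float64(189.0), np.float64(183.5)), (189, 179, 1, 10, 10)), ((np.float64(387.2), np.float64(191.6)), (385, 188, 5, 7, 20)), ((np.float64(157.7), np.float64(252.1)), (146, 239, 24, 27, 512)), ((np.float64(175.5), np.float64(257.0)), (161, 242, 22, 28, 253)), ((np.float64(189.9), np.float64(255.0)), (187, 250, 7, 11, 48)), ((np.float64(316.9), np.float64(285.1)), (313, 282, 8, 7, 41)), ((np.float64(163.6), np.float64(296.9)), (158, 289, 14, 16, 117))]
```

View pics/z_top.png

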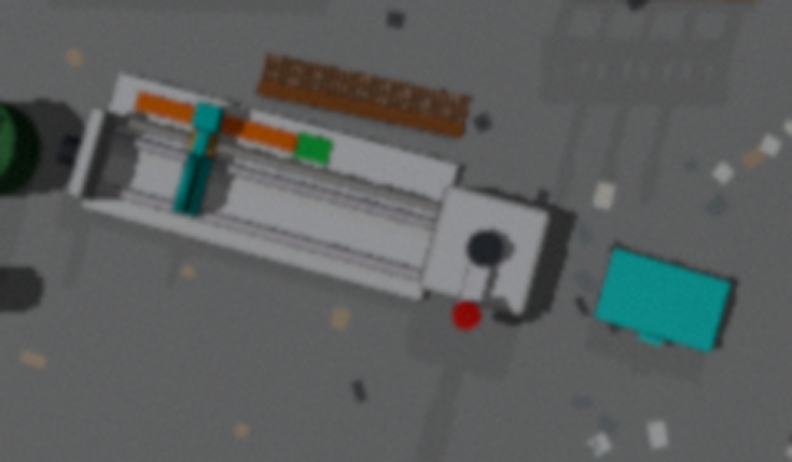

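View pics/z_scene.png

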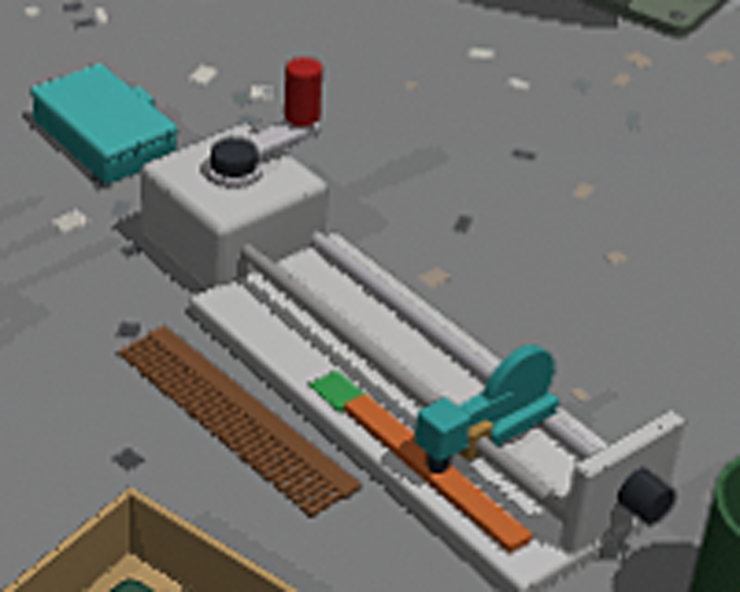

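The zoom shows the press clearly: the crank arm points towards the robot (press −x), and the shoe rubs on the orange strip with the green patch at its crank end.

```bash
python3 - <<'E'
from h import *
t=Cam("top");s=Cam("scene")
def cen(c,lo,hi,box):
    m=c.mask(lo,hi); M=np.zeros_like(m); x0,y0,x1,y1=box; M[y0:y1,x0:x1]=m[y0:y1,x0:x1]
    ys,xs=np.nonzero(M); return np.array([xs.mean(),ys.mean()])
kt=cen(t,(0,150,50),(6,255,255),(300,295,322,315)); ks=cen(s,(0,150,50),(6,255,255),(360,200,384,226))
print("knob tri",kt,ks,tri(t,kt,s,ks)," plane121",t.plane(kt,120),"s@101",s.plane(ks,101))
ct=cen(t,(0,0,0),(179,255,40),(308,278,324,292)); cs=cen(s,(0,0,0),(179,255,40),(343,226,362,241))
print("cap",tri(t,ct,s,cs),t.plane(ct,81),s.plane(cs,79))
gt=cen(t,(50,130,60),(75,255,255),(255,245,280,262));gs=cen(s,(50,130,60),(75,255,255),(370,285,392,305))
print("green",tri(t,gt,s,gs),t.plane(gt,14),s.plane(gs,14))
# strip direction
for c,z,b in((t,20,(205,235,262,260)),(s,20,(380,292,440,342))):
    m=c.mask((6,170,80),(15,255,255));ys,xs=np.nonzero(m[b[1]:b[3],b[0]:b[2]]);
    P=np.array([c.plane((x+b[0],y+b[1]),z)[:2] for x,y in zip(xs,ys)])
    d=np.linalg.svd(P-P.mean(0))[2][0]; pr=(P-P.mean(0))@d
    print("strip",P.mean(0),d,np.degrees(np.arctan2(d[1],d[0]))%180, P.mean(0)+d*pr.min(),P.mean(0)+d*pr.max())
E
```

```text
knob tri [310.71698113 305.1509434 ] [371.45512821 214.29487179] (array([478.01616433,  14.63344941, 101.12880317]), np.float64(1.4206571905671885))  plane121 [477.55601387  15.17962171 120.        ] s@101 [478.46834117  13.72172    101.        ]
cap (array([5.32155000e+02, 2.36169135e-01, 6.47148159e+01]), np.float64(1.3762849549028082)) [531.12124289   0.93127467  81.        ] [548.57631684  11.89430178  79.        ]
green (array([614.67071229, 147.92765802,  14.25803385]), np.float64(2.211268077876969)) [613.78803949 149.23007253  14.        ] [615.38558248 146.5266204   14.        ]
strip [639.36287397 218.61201481] [0.06873741 0.99763479] 86.05852847277399 [635.38501008 160.87845579] [644.74000342 296.65410702]
strip [638.69020588 236.36613769] [-0.23455318 -0.97210329] 76.43471421474212 [654.27611245 300.96177006] [621.2614675  164.13290745]
```

Request:
{"method": "servo_tool", "body": {
  "plan": [
    [[0,0,0],[-35,-38,0],56],
    [[0,0,0],[-45,-48,0],56],
    [[0,0,0],[-45,-48,0],56],
    [[0,0,0],[-45,-48,0],56],
    [[0,0,0],[-45,-48,0],56],
    [[0,0,0],[-45,-48,0],56],
    [[0,0,0],[-45,-48,0],56],
    [[0,0,0],[-40,-43,0],56],
    [[0,0,0],[-30,-35,0],56],
    [[0,0,0],[0,0,0],56]
  ],
  "squeeze": 20
}}

```text
time_s: 1.6
ee_pos: [446.0, -55.8, 214.4]
ee_rot: [-179.7, -0.3, -69.6]
force: [0.1, -0.9, -0.3]
gripper_width: 55.9
```

Request:
{"method": "servo_tool", "body": {
  "plan": [
    [[0,0,-10],[0,0,0],56],
    [[0,0,-10],[0,0,0],56],
    [[0,0,-10],[0,0,0],56],
    [[0,0,-10],[0,0,0],56],
    [[0,0,-10],[0,0,0],56],
    [[0,0,-10],[0,0,0],56],
    [[0,0,-9.6],[0,0,0],56],
    [[0,0,0],[16,-35,0],56],
    [[0,0,0],[16,-35,0],56],
    [[0,0,0],[0,0,0],56]
  ]
}}

```text
time_s: 2.85
ee_pos: [471.3, 7.3, 214.2]
ee_rot: [179.5, -0.2, 1.8]
force: [0.2, -0.6, 0.3]
gripper_width: 55.8
```

```bash
python3 - <<'E'
from h import *
st=env.state();print(st["ee_pos"],st["ee_rot"],st["qpos"])
w=Cam("wrist");cv2.imwrite("pics/w1.png",w.rgb[:,:,::-1])
b=[x for x in blobs(w.mask((0,150,50),(6,255,255)),30)[0]];print([(a,[int(v) for v in q]) for a,q in b])
for P in([478,14.5,121],[531.3,1,81]):print(w.proj(P))
E
```

```text
[471.31061539   7.31053245 214.15621817] [179.53268436  -0.2300728    1.8306722 ] [ -0.18245352   8.81065574 102.54342235  -0.49360782  68.40030259
  -1.83146347]
[((np.float64(329.8), np.float64(235.0)), [313, 212, 35, 45, 1231])]
[329.25947353 238.77409742]
[399.67338789 243.85234314]
```

View pics/w1.png

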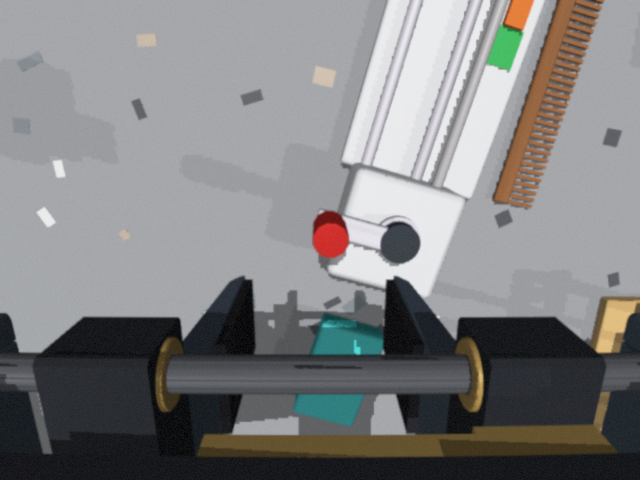

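The wrist view shows the knob top near (331,239) and the crank cap near (400,243), both where the measured points project. I'm lowering onto the knob.

Request:
{"method": "servo_tool", "body": {
  "plan": [
    [[0.4,0.2,1.8],[7,-7,0],56],
    [[0,0,0],[0,0,25],56],
    [[0,0,0],[0,0,25],56],
    [[0,0,0],[0,0,25],56],
    [[0,0,0],[0,0,0],56],
    [[0,0,0],[0,0,0],56],
    [[0,0,0],[0,0,0],56],
    [[0,0,0],[0,0,0],56],
    [[0,0,0],[0,0,0],56],
    [[0,0,0],[0,0,0],56]
  ]
}}

```text
time_s: 4.15
ee_pos: [477.4, 4.7, 141.6]
ee_rot: [179.7, -0.8, -0.5]
force: [0.8, -0.1, -0.5]
gripper_width: 56.2
```

```bash
python3 - <<'E'
from h import *
st=env.state();print(st["ee_pos"],st["ee_rot"],st["force"])
w=Cam("wrist");cv2.imwrite("pics/w2.png",w.rgb[:,:,::-1])
print(w.proj([478,14.5,121]),w.proj([531.3,1,81]))
E
```

```text
[477.38093024   4.67091889 141.64014078] [179.68762846  -0.76278383  -0.54687356] [ 0.8363072  -0.11858144 -0.53907037]
[319.47813628 274.70135356] [412.08011538 271.18450485]
```

View pics/w2.png

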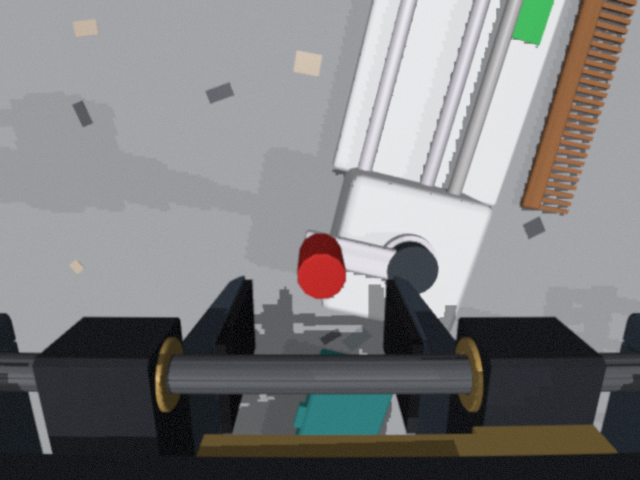

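Request:
{"method": "servo_tool", "body": {
  "plan": [
    [[0,0,0],[0,-5,0],56],
    [[0,0,0],[0,-5,0],56],
    [[0,0,0],[0,0,0],56],
    [[0,0,0],[0,0,0],56],
    [[0,0,0],[0,0,0],56],
    [[0,0,0],[0,0,0],56],
    [[0,0,0],[0,0,0],56],
    [[0,0,0],[0,0,0],56],
    [[0,0,0],[0,0,0],56],
    [[0,0,0],[0,0,0],56]
  ]
}}

```text
time_s: 5.45
ee_pos: [477.4, 15.5, 141.4]
ee_rot: [179.7, -0.7, -0.5]
force: [0.2, 0.5, -0.1]
gripper_width: 55.9
```

Request:
{"method": "servo_tool", "body": {
  "plan": [
    [[0,0,0],[0.6,1,14],56],
    [[0,0,0],[0,0,14],56],
    [[0,0,0],[0,0,14],56],
    [[0,0,0],[0,0,8],56],
    [[0,0,0],[0,0,0],56],
    [[0,0,0],[0,0,0],56],
    [[0,0,0],[0,0,0],56],
    [[0,0,0],[0,0,0],56],
    [[0,0,0],[0,0,0],56],
    [[0,0,0],[0,0,0],56]
  ]
}}

```text
time_s: 6.7
ee_pos: [478.5, 14.1, 87.7]
ee_rot: [179.7, -0.7, -0.5]
force: [-1.5, -0.9, -1.0]
gripper_width: 56.0
```

```bash
python3 - <<'E'
from h import *
st=env.state();print(st["ee_pos"],st["ee_rot"],st["force"])
w=Cam("wrist");cv2.imwrite("pics/w3.png",w.rgb[:,:,::-1])
E
```

```text
[478.49650843  14.09142575  87.68128232] [179.68608327  -0.71172179  -0.53559523] [-1.54018828 -0.92665412 -0.98978537]
```

View pics/w3.png

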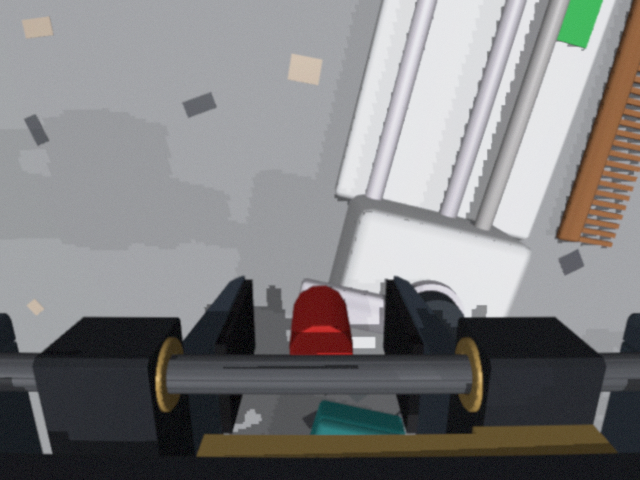

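The knob is centred between the fingers. I'll go down 2.5 mm and close.

Request:
{"method": "servo_tool", "body": {
  "plan": [
    [[0,0,0],[0,0,2.5],56],
    [[0,0,0],[0,0,0],40],
    [[0,0,0],[0,0,0],30],
    [[0,0,0],[0,0,0],20],
    [[0,0,0],[0,0,0],15],
    [[0,0,0],[0,0,0],15],
    [[0,0,0],[0,0,0],15],
    [[0,0,0],[0,0,0],15],
    [[0,0,0],[0,0,0],15],
    [[0,0,0],[0,0,0],15]
  ],
  "squeeze": 20
}}

```text
time_s: 8.0
ee_pos: [478.9, 14.1, 85.0]
ee_rot: [179.7, -0.7, -0.5]
force: [1.1, 0.0, -0.3]
gripper_width: 23.5
```

```bash
cat > plan.py <<'E'
import sys,numpy as np,json
def plan(x,y,step,n=10,C=(532.2,0.7),r=55,lead=0):
    phi=np.degrees(np.arctan2(y-C[1],x-C[0])); out=[]
    p=np.array([x,y]); p0=p
    for i in range(n):
        f=np.radians(phi-step*(i+1)); q=np.array([C[0]+r*np.cos(f),C[1]+r*np.sin(f)]); d=q-p
        out.append([round(float(d[0]),1),round(float(-d[1]),1),0]); p=q
    print("theta now",165.9-phi,"rad",np.hypot(x-C[0],y-C[1])); print(out)
plan(*[float(a) for a in sys.argv[1:4]], n=int(sys.argv[4]) if len(sys.argv)>4 else 10)
E
python3 plan.py 478.9 14.1 8
```

```text
theta now 0.01209838324575685 rad 54.95862079783305
[[2.3, -7.3, 0], [3.4, -6.9, 0], [4.3, -6.4, 0], [5.1, -5.7, 0], [5.9, -4.9, 0], [6.5, -4.1, 0], [7.0, -3.1, 0], [7.4, -2.1, 0], [7.6, -1.1, 0], [7.7, 0.0, 0]]
```

Request:
{"method": "servo_tool", "body": {
  "plan": [
    [[0,0,0],[2.3,-7.3,0],15],
    [[0,0,0],[3.4,-6.9,0],15],
    [[0,0,0],[4.3,-6.4,0],15],
    [[0,0,0],[5.1,-5.7,0],15],
    [[0,0,0],[5.9,-4.9,0],15],
    [[0,0,0],[6.5,-4.1,0],15],
    [[0,0,0],[7.0,-3.1,0],15],
    [[0,0,0],[7.4,-2.1,0],15],
    [[0,0,0],[7.6,-1.1,0],15],
    [[0,0,0],[0,0,0],15]
  ]
}}

```text
time_s: 9.25
ee_pos: [531.1, 56.4, 85.0]
ee_rot: [179.5, -0.5, -0.4]
force: [1.7, -3.4, 0.2]
gripper_width: 23.4
```

```bash
python3 - <<'E'
from h import *
st=env.state();print(st["ee_pos"],st["ee_rot"],st["force"],st["torque"],st["gripper_width"])
E
```

```text
[531.05719616  56.38655576  84.95877402] [179.45329801  -0.54232472  -0.42086763] [ 1.74042741 -3.42468425  0.1975481 ] [-0.49868595 -0.04403206 -0.00476422] 23.438578271493537
```

Tracking is good: about 75° reached with small forces. I'll go faster now.

```bash
python3 plan.py 531.1 56.4 14
```

```text
theta now 74.76863256931752 rad 55.71086070058512
[[13.3, 2.1, 0], [12.6, 4.6, 0], [11.1, 7.5, 0], [9.0, 9.9, 0], [6.3, 11.8, 0], [3.3, 13.0, 0], [0.0, 13.4, 0], [-3.2, 13.0, 0], [-6.3, 11.9, 0], [-8.9, 10.0, 0]]
```

Request:
{"method": "servo_tool", "body": {
  "plan": [
    [[0,0,0],[13.3,2.0,0],15],
    [[0,0,0],[12.6,4.6,0],15],
    [[0,0,0],[11.1,7.5,0],15],
    [[0,0,0],[9,9.9,0],15],
    [[0,0,0],[6.3,11.8,0],15],
    [[0,0,0],[3.3,13,0],15],
    [[0,0,0],[0,13.4,0],15],
    [[0,0,0],[-3.2,13,0],15],
    [[0,0,0],[-6.3,11.9,0],15],
    [[0,0,0],[-8.9,10,0],15]
  ]
}}

```text
time_s: 10.5
ee_pos: [566.5, -42.1, 84.9]
ee_rot: [-179.8, -0.0, -0.7]
force: [-3.4, 9.2, 2.5]
gripper_width: 23.9
```

```bash
python3 - <<'E'
from h import *
st=env.state();print(st["ee_pos"],st["ee_rot"],st["force"],st["torque"],st["gripper_width"])
E
```

```text
[566.53881254 -42.0601049   84.91191418] [-1.79843489e+02 -2.02873274e-02 -7.42773487e-01] [-3.35872515  9.2215658   2.47815527] [ 1.46936758  0.49161887 -0.04258159] 23.86820264723435
```

```bash
python3 plan.py 566.5 -42.1 14
```

```text
theta now 217.19124889376542 rad 54.84824518614973
[[-11.3, 7.2, 0], [-12.8, 4.1, 0], [-13.4, 0.9, 0], [-13.2, -2.4, 0], [-12.2, -5.5, 0], [-10.5, -8.3, 0], [-8.2, -10.6, 0], [-5.4, -12.3, 0], [-2.3, -13.2, 0], [1.0, -13.4, 0]]
```

Request:
{"method": "servo_tool", "body": {
  "plan": [
    [[0,0,0],[-11.3,7.2,0],15],
    [[0,0,0],[-12.8,4.1,0],15],
    [[0,0,0],[-13.4,0.9,0],15],
    [[0,0,0],[-13.2,-2.4,0],15],
    [[0,0,0],[-12.2,-5.5,0],15],
    [[0,0,0],[-10.5,-8.3,0],15],
    [[0,0,0],[-8.2,-10.6,0],15],
    [[0,0,0],[-5.4,-12.3,0],15],
    [[0,0,0],[-2.3,-13.2,0],15],
    [[0,0,0],[1,-13.4,0],15]
  ]
}}

```text
time_s: 11.75
ee_pos: [478.6, 13.1, 85.0]
ee_rot: [-179.9, -0.8, -0.9]
force: [1.9, -3.5, -3.1]
gripper_width: 23.8
```

```bash
python3 - <<'E'
from h import *
st=env.state();print(st["ee_pos"],st["ee_rot"],st["force"],st["gripper_width"])
E
```

```text
[478.58761848  13.1342606   85.0226121 ] [-179.93739074   -0.75730869   -0.86983925] [ 1.85752613 -3.46918794 -3.12500587] 23.794996307005214
```

```bash
python3 plan.py 478.6 13.1 14
```

```text
theta now -1.0741593531291755 rad 55.01563414157836
[[4.6, -12.6, 0], [7.5, -11.1, 0], [10.0, -9.0, 0], [11.8, -6.3, 0], [13.0, -3.2, 0], [13.4, 0.0, 0], [13.0, 3.2, 0], [11.8, 6.3, 0], [10.0, 9.0, 0], [7.5, 11.1, 0]]
```

Request:
{"method": "servo_tool", "body": {
  "plan": [
    [[0,0,0],[4.6,-12.6,0],15],
    [[0,0,0],[7.5,-11.1,0],15],
    [[0,0,0],[10,-9,0],15],
    [[0,0,0],[11.8,-6.3,0],15],
    [[0,0,0],[13,-3.2,0],15],
    [[0,0,0],[13.4,0,0],15],
    [[0,0,0],[13,3.2,0],15],
    [[0,0,0],[11.8,6.3,0],15],
    [[0,0,0],[10,9,0],15],
    [[0,0,0],[0,0,0],15]
  ]
}}

```text
time_s: 13.0
ee_pos: [575.0, 36.2, 84.9]
ee_rot: [179.5, 0.3, -0.6]
force: [-3.4, -4.7, 2.3]
gripper_width: 23.8
```

```bash
cat > look.py <<'E'
from h import *
import sys
k=sys.argv[1]
st=env.state();print(st["ee_pos"],st["ee_rot"],st["force"],st["gripper_width"])
s=Cam("scene");t=Cam("top")
cv2.imwrite(f"pics/s{k}.png",cv2.resize(s.rgb[255:345,345:465,::-1],None,fx=6,fy=6,interpolation=cv2.INTER_CUBIC))
cv2.imwrite(f"pics/t{k}.png",cv2.resize(t.rgb[225:325,180:340,::-1],None,fx=5,fy=5,interpolation=cv2.INTER_CUBIC))
E
python3 look.py 5
```

```text
[575.03862078  36.21471202  84.91053796] [179.47131252   0.3157932   -0.59979516] [-3.35979844 -4.69627883  2.28618012] 23.78228748151672
```

View pics/s5.png

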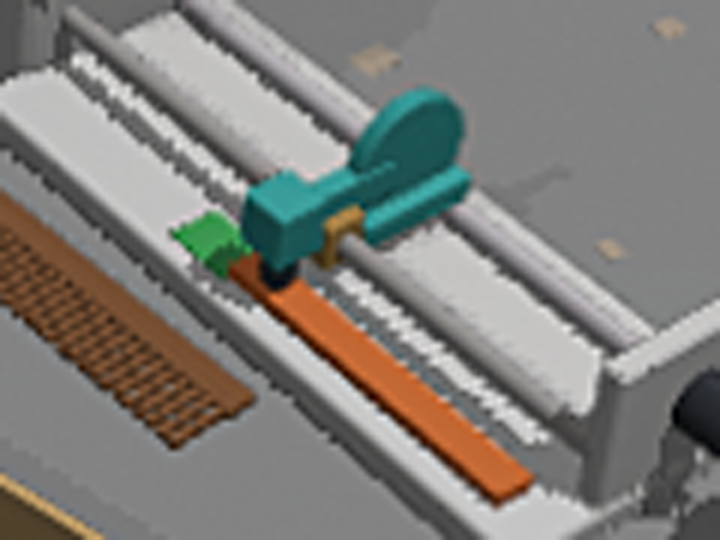

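View pics/t5.png

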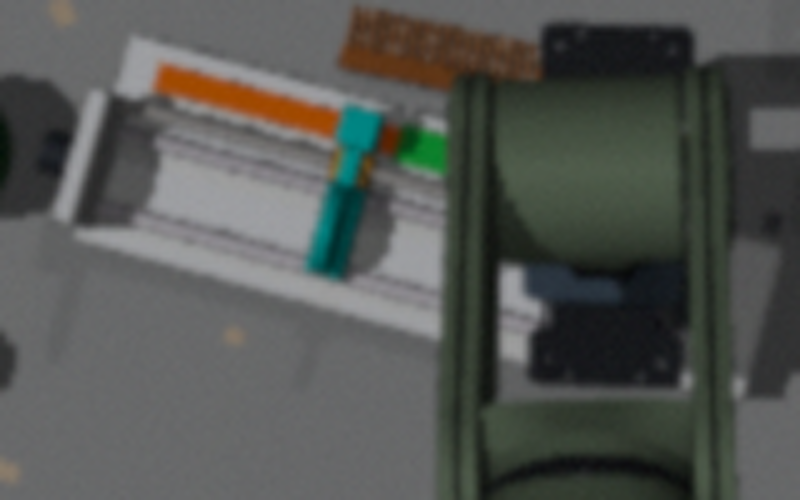

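The scene view shows the shoe (275,275 in the crop) still on the orange, about 15–20 mm short of the green. The crank is at about 486°.

```bash
python3 plan.py 575 36.2 14
```

```text
theta now 126.22635540613953 rad 55.60656436069393
[[6.8, 11.7, 0], [4.3, 12.7, 0], [1.1, 13.4, 0], [-2.2, 13.2, 0], [-5.3, 12.3, 0], [-8.1, 10.7, 0], [-10.5, 8.4, 0], [-12.2, 5.6, 0], [-13.2, 2.5, 0], [-13.4, -0.8, 0]]
```

Request:
{"method": "servo_tool", "body": {
  "plan": [
    [[0,0,0],[7,11.5,0],15],
    [[0,0,0],[4.3,12.7,0],15],
    [[0,0,0],[1.1,13.4,0],15],
    [[0,0,0],[-2.2,13.2,0],15],
    [[0,0,0],[-5.3,12.3,0],15],
    [[0,0,0],[-8.1,10.7,0],15],
    [[0,0,0],[-10.5,8.4,0],15],
    [[0,0,0],[-12.2,5.6,0],15],
    [[0,0,0],[-13.2,2.5,0],15],
    [[0,0,0],[0,0,0],15]
  ]
}}

```text
time_s: 14.35
ee_pos: [533.9, -53.8, 85.0]
ee_rot: [-179.8, 0.1, -0.9]
force: [-1.1, 5.1, 0.4]
gripper_width: 23.7
```

```bash
python3 look.py 6
```

```text
[533.93370893 -53.77132393  84.95503173] [-1.79824644e+02  7.57964277e-02 -9.36786406e-01] [-1.06832275  5.14037765  0.37815172] 23.746692760129346
```

View pics/s6.png

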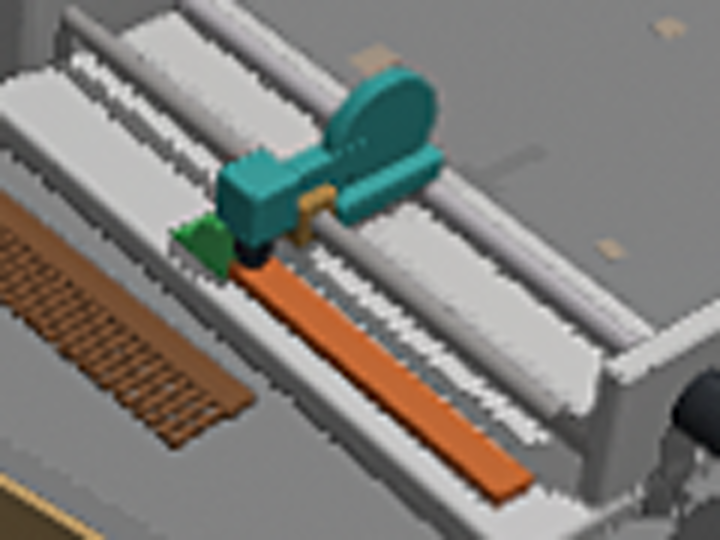

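The shoe's round foot (255,255 in the crop) has nearly reached the strip end. I'm switching to small steps.

```bash
python3 plan.py 533.9 -53.8 4
```

```text
theta now 254.1133715009051 rad 54.52650731524989
[[-3.8, 0.5, 0], [-3.8, -0.3, 0], [-3.8, -0.5, 0], [-3.8, -0.8, 0], [-3.7, -1.1, 0], [-3.6, -1.3, 0], [-3.5, -1.6, 0], [-3.4, -1.8, 0], [-3.2, -2.0, 0], [-3.1, -2.3, 0]]
```

Request:
{"method": "servo_tool", "body": {
  "plan": [
    [[0,0,0],[-3.8,0,0],15],
    [[0,0,0],[-3.8,-0.3,0],15],
    [[0,0,0],[-3.8,-0.5,0],15],
    [[0,0,0],[-3.8,-0.8,0],15],
    [[0,0,0],[-3.7,-1.1,0],15],
    [[0,0,0],[-3.6,-1.3,0],15],
    [[0,0,0],[-3.5,-1.6,0],15],
    [[0,0,0],[-3.4,-1.8,0],15],
    [[0,0,0],[-3.2,-2,0],15],
    [[0,0,0],[-3.1,-2.3,0],15]
  ]
}}

```text
time_s: 15.7
ee_pos: [500.4, -43.4, 85.0]
ee_rot: [-180.0, -0.7, -0.9]
force: [1.8, 1.5, -1.7]
gripper_width: 24.0
```

```bash
cat > st.py <<'E'
from h import *
st=env.state();p=st["ee_pos"];F=st["force"];dx,dy=p[0]-532.2,p[1]-.7
phi=np.arctan2(dy,dx);t=np.array([np.sin(phi),-np.cos(phi)])
print(p,F,"theta",165.9-np.degrees(phi),"tan F",F[:2]@t,"rad F",F[:2]@np.array([dx,dy])/55, "tau",st["torque"])
E
python3 st.py; python3 look.py 7
```

```text
[500.35292723 -43.44332261  84.97640515] [ 1.83381774  1.51775048 -1.67660314] theta 291.7084557063687 tan F -0.5991834388236515 rad F -2.280005018432032 tau [ 0.18903327 -0.17526743  0.02588541]
[500.35292723 -43.44332261  84.97640515] [-179.97796975   -0.72916767   -0.89990397] [ 1.83381774  1.51775048 -1.67660314] 24.044069394478157
```

View pics/s7.png

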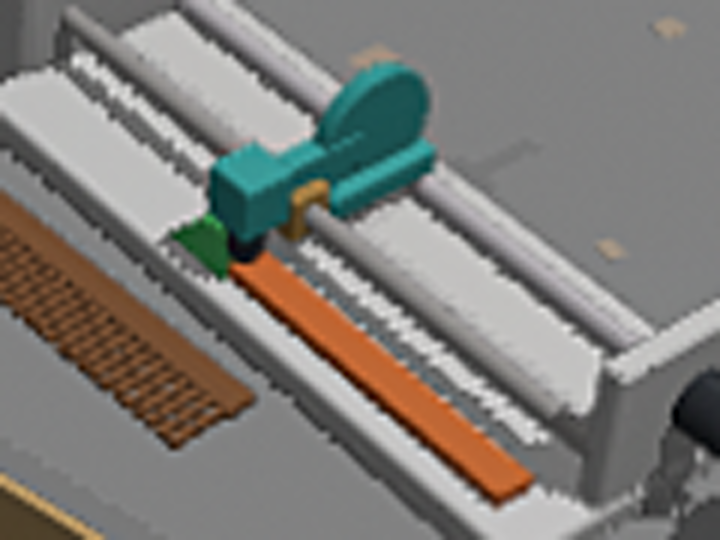

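```bash
python3 plan.py 500.4 -43.4 2; python3 - <<'E'
from h import *
s=Cam("scene")
C=np.array([532,1.0]);a=np.radians(-14.0)
ex=np.array([np.cos(a),np.sin(a)]);ey=np.array([-np.sin(a),np.cos(a)])
for y,z in((250,19),(178,20),(177.6,19),(177.6,16),(148,14)):
    print(y,z,(s.proj([*(C+45*ex+y*ey),z])-[345,255])*6)
# green patch and strip edge corners in scene
m=s.mask((6,170,80),(15,255,255));b,_=blobs(m);print([(c,[int(v) for v in q]) for c,q in b if q[4]>100])
d=s.mask((0,0,0),(179,255,45))[285:305,375:395];ys,xs=np.nonzero(d);print("dark",xs.mean()+375,ys.mean()+285,ys.max()+285)
E
```

```text
theta now 291.6949374208058 rad 54.36956869426135
[[-1.9, -0.6, 0], [-1.5, -1.2, 0], [-1.5, -1.3, 0], [-1.4, -1.3, 0], [-1.4, -1.4, 0], [-1.3, -1.4, 0], [-1.3, -1.4, 0], [-1.2, -1.5, 0], [-1.2, -1.5, 0], [-1.1, -1.6, 0]]
250 19 [375.44860771 368.69927338]
178 20 [242.20835821 252.28678253]
177.6 19 [241.32803463 253.72676848]
177.6 16 [240.82217455 259.86098262]
148 14 [188.91375675 219.54799883]
[((np.float64(84.7), np.float64(182.7)), [74, 174, 23, 17, 267]), ((np.float64(408.5), np.float64(317.6)), [383, 297, 51, 42, 375])]
dark 385.27272727272725 295.8181818181818 298
```

Request:
{"method": "servo_tool", "body": {
  "plan": [
    [[0,0,0],[-1.3,-0.7,0],15],
    [[0,0,0],[-1.2,-0.8,0],15],
    [[0,0,0],[-1.2,-0.9,0],15],
    [[0,0,0],[-1.1,-0.9,0],15],
    [[0,0,0],[-1.1,-1,0],15],
    [[0,0,0],[-1.1,-1,0],15],
    [[0,0,0],[-1.1,-1,0],15],
    [[0,0,0],[-1,-1,0],15],
    [[0,0,0],[-1,-1,0],15],
    [[0,0,0],[-1,-1.1,0],15]
  ]
}}

```text
time_s: 17.1
ee_pos: [489.7, -33.4, 85.0]
ee_rot: [-180.0, -0.8, -0.9]
force: [3.0, 1.5, -1.3]
gripper_width: 23.6
```

```bash
python3 st.py; python3 look.py 8;python3 st.py
```

```text
[489.66697348 -33.41087293  84.98164316] [ 3.01365502  1.47586885 -1.26469106] theta 307.17089061599887 tan F -0.7341163842818683 rad F -3.2458735269145405 tau [ 0.21952539 -0.22481953  0.00112135]
[489.66697348 -33.41087293  84.98164316] [-179.98512138   -0.81815232   -0.89693644] [ 3.01365502  1.47586885 -1.26469106] 23.617864188089307
[489.51491256 -33.27415095  84.96933017] [ 2.59883029  2.66162326 -2.04652743] theta 307.3828223731134 tan F 0.4640916447788135 rad F -3.66104887832862 tau [ 0.35116547 -0.17375267 -0.01023518]
```

View pics/s8.png

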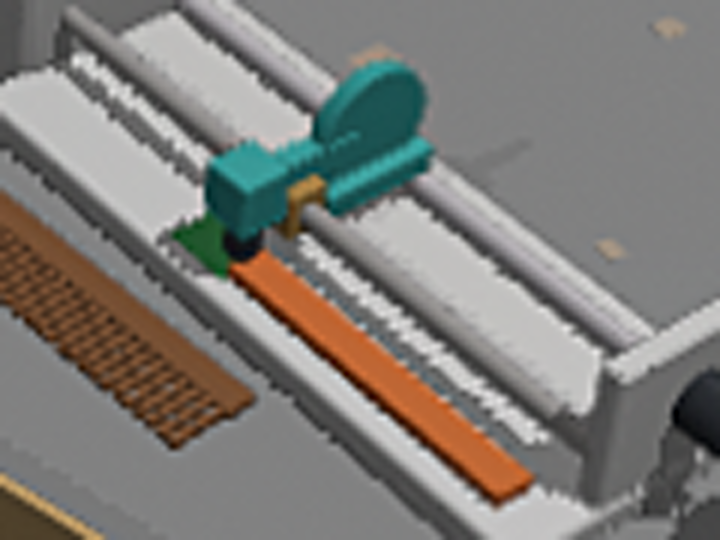

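```bash
python3 - <<'E'
from h import *
ims=[cv2.imread(f"pics/s{k}.png") for k in(5,6,7,8)]
c=[(275,270),(250,250),(242,240),(238,238)]
out=[]
for im,(x,y) in zip(ims,c):
    p=im[max(0,y-100):y+50,x-70:x+70]; out.append(cv2.resize(p,(390,418),interpolation=cv2.INTER_CUBIC))
cv2.imwrite("pics/cmp.png",cv2.resize(np.hstack(out),(800,214)) if 0 else np.vstack([np.hstack(out[:2]),np.hstack(out[2:])])[:,:][::1])
im=cv2.imread("pics/cmp.png");cv2.imwrite("pics/cmp.png",cv2.resize(im,(560,600)))
# dark bottom and turquoise bottom rows
for im,k in zip(ims,(5,6,7,8)):
    h=cv2.cvtColor(im,cv2.COLOR_BGR2HSV)
    dk=cv2.inRange(h,(0,0,0),(179,255,70));tq=cv2.inRange(h,(82,90,60),(98,255,255))
    n,l,st,ce=cv2.connectedComponentsWithStats(dk)
    best=[(st[i].tolist(),ce[i].round(1).tolist()) for i in range(1,n) if st[i,4]>150 and 200<ce[i][0]<310 and 210<ce[i][1]<310]
    ys,xs=np.nonzero(tq); mm=xs<xs.min()+60; print(k,"dark",best,"turq xmin",xs.min(),"housing ymax",ys[mm].max(), "ymin",ys[mm].min())
E
```

```text
5 dark [([242, 201, 57, 90, 2316], [266.9, 247.7])] turq xmin 241 housing ymax 270 ymin 172
6 dark [([215, 177, 86, 91, 2744], [247.4, 227.2]), ([248, 289, 40, 33, 203], [267.7, 306.8])] turq xmin 216 housing ymax 246 ymin 150
7 dark [([207, 171, 61, 92, 2460], [233.7, 220.6]), ([276, 204, 18, 35, 320], [286.6, 223.1]), ([248, 289, 39, 33, 214], [267.1, 306.2])] turq xmin 209 housing ymax 240 ymin 144
8 dark [([206, 170, 58, 92, 2465], [230.9, 219.1]), ([270, 203, 20, 34, 252], [282.1, 223.7]), ([248, 290, 40, 32, 206], [267.5, 306.7])] turq xmin 205 housing ymax 239 ymin 142
```

View pics/cmp.png

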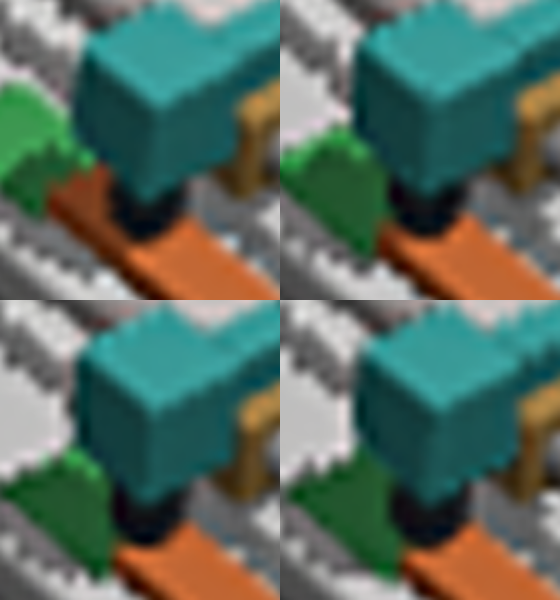

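The four crops (crank at 486°, 614°, 652° and 667°) show no clear lowering of the shoe relative to its housing yet. The gap below the housing goes 21, 22, 23, 23 px, and a drop would add about 6. I'll carry on in small steps.

```bash
python3 plan.py 489.5 -33.3 2
```

```text
theta now 307.3713406545161 rad 54.58287277159388
[[-1.5, -1.3, 0], [-1.1, -1.6, 0], [-1.1, -1.6, 0], [-1.0, -1.6, 0], [-0.9, -1.7, 0], [-0.9, -1.7, 0], [-0.8, -1.7, 0], [-0.8, -1.8, 0], [-0.7, -1.8, 0], [-0.6, -1.8, 0]]
```

Request:
{"method": "servo_tool", "body": {
  "plan": [
    [[0,0,0],[0,0,0],15],
    [[0,0,0],[0,0,0],15],
    [[0,0,0],[0,0,0],15],
    [[0,0,0],[0,0,0],15],
    [[0,0,0],[-1.2,-1.5,0],15],
    [[0,0,0],[-1.1,-1.6,0],15],
    [[0,0,0],[-1.1,-1.6,0],15],
    [[0,0,0],[-1,-1.6,0],15],
    [[0,0,0],[-0.9,-1.7,0],15],
    [[0,0,0],[-0.9,-1.7,0],15]
  ]
}}

```text
time_s: 18.45
ee_pos: [483.0, -23.0, 85.0]
ee_rot: [-180.0, -0.8, -0.9]
force: [2.0, 1.0, -1.4]
gripper_width: 23.3
```

```bash
cat >> look.py <<'E'
im=cv2.imread(f"pics/s{k}.png");h=cv2.cvtColor(im,cv2.COLOR_BGR2HSV)
dk=cv2.inRange(h,(0,0,0),(179,255,70));tq=cv2.inRange(h,(82,90,60),(98,255,255))
ys,xs=np.nonzero(tq); mm=xs<xs.min()+60;x0=xs.min();hy=ys[mm].max()
yd,xd=np.nonzero(dk[hy-20:hy+45,x0:x0+60]);print("xmin",x0,"housing",hy,"dark bottom",yd.max()+hy-20, "gap",yd.max()-20)
E
python3 st.py; python3 look.py 9;python3 st.py
```

```text
[483.0311858  -23.04676309  84.9919484 ] [ 1.99967553  1.04488685 -1.35066062] theta 320.12113375248146 tan F 0.07124206690792434 rad F -2.2388064606454576 tau [ 0.16412353 -0.19017754  0.01607114]
[483.0311858  -23.04676309  84.9919484 ] [-179.99374261   -0.8013687    -0.89068801] [ 1.99967553  1.04488685 -1.35066062] 23.291654617168522
xmin 204 housing 235 dark bottom 279 gap 44
[482.95274948 -22.89261158  84.99177899] [1.71842341 2.38078242 0.2338991 ] theta 320.30257128678574 tan F 1.4046764707482327 rad F -2.5599364156702764 tau [ 0.32966921 -0.15740117  0.01629001]
```

View pics/s9.png

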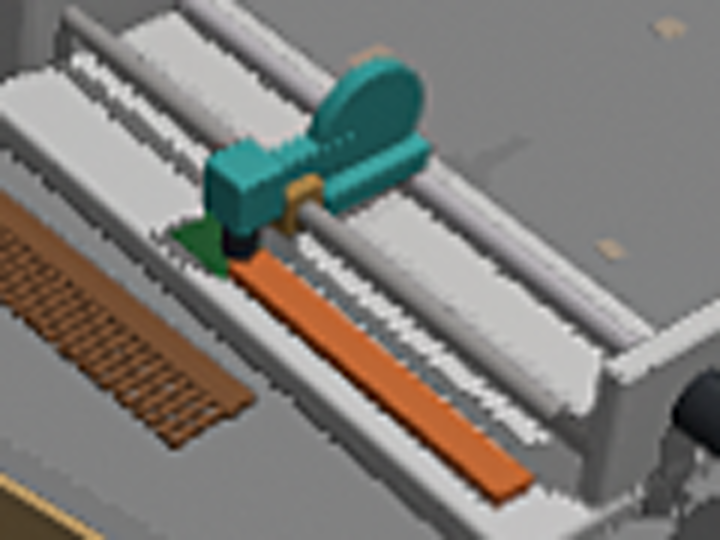

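```bash
python3 - <<'E'
import cv2,numpy as np
a=[cv2.imread(f"pics/s{k}.png")[130:290,170:310] for k in(8,9)]
cv2.imwrite("pics/cmp2.png",cv2.resize(np.hstack(a),(780,446),interpolation=cv2.INTER_CUBIC))
E
```

```text
(no output)
```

View pics/cmp2.png

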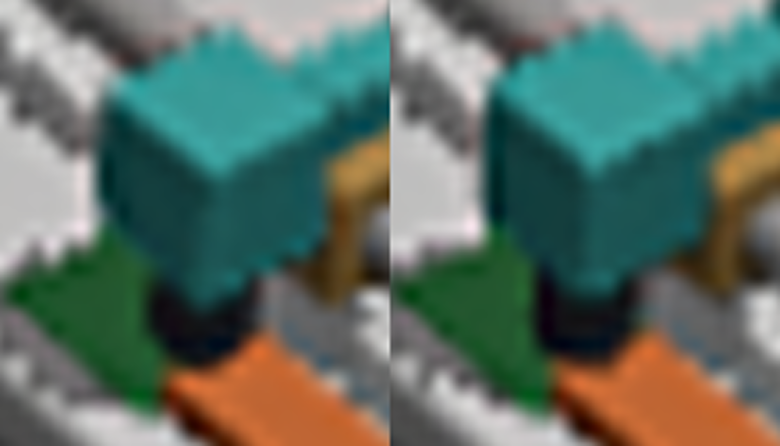

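The foot's bottom now looks flat, cut off by the strip's edge, and the tangential force reads near 0. That points to a drop but isn't conclusive, so I'll take another small step to confirm.

Request:
{"method": "servo_tool", "body": {
  "plan": [
    [[0,0,0],[0,0,0],15],
    [[0,0,0],[0,0,0],15],
    [[0,0,0],[0,0,0],15],
    [[0,0,0],[0,0,0],15],
    [[0,0,0],[-0.7,-1.7,0],15],
    [[0,0,0],[-0.6,-1.7,0],15],
    [[0,0,0],[-0.6,-1.7,0],15],
    [[0,0,0],[-0.5,-1.8,0],15],
    [[0,0,0],[-0.5,-1.8,0],15],
    [[0,0,0],[-0.4,-1.8,0],15]
  ]
}}

```text
time_s: 19.8
ee_pos: [479.1, -12.4, 85.0]
ee_rot: [180.0, -0.7, -0.9]
force: [1.3, -0.0, -0.7]
gripper_width: 23.8
```

```bash
python3 st.py; python3 look.py 10;python3 st.py;python3 - <<'E'
import cv2,numpy as np
a=[cv2.imread(f"pics/s{k}.png")[130:290,170:310] for k in(9,10)]
cv2.imwrite("pics/cmp3.png",cv2.resize(np.hstack(a),(780,446),interpolation=cv2.INTER_CUBIC))
E
```

```text
[479.08117702 -12.38036142  84.9701597 ] [ 1.33236736 -0.02033664 -0.68874277] theta 332.0663059423548 tan F -0.3383218019282796 rad F -1.2819595565831767 tau [-0.0505681  -0.08301939  0.02798117]
[479.08117702 -12.38036142  84.9701597 ] [179.95070002  -0.72734657  -0.86821348] [ 1.33236736 -0.02033664 -0.68874277] 23.781848931981465
xmin 201 housing 234 dark bottom 278 gap 44
[479.05668671 -12.20436934  84.98906261] [ 0.25199276  1.34600701 -0.17278199] theta 332.2514784851668 tan F 1.2485363081853382 rad F -0.5592927558860886 tau [0.09078305 0.02475248 0.00600819]
```

View pics/cmp3.png

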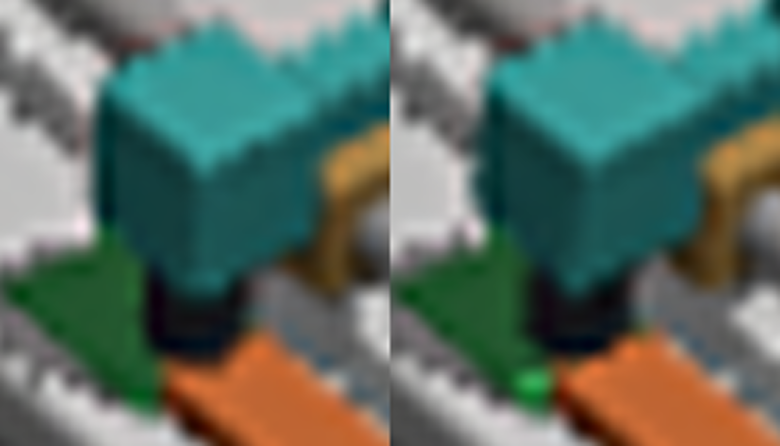

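Request:
{"method": "servo_tool", "body": {
  "plan": [
    [[0,0,0],[0,0,0],15],
    [[0,0,0],[0,0,0],15],
    [[0,0,0],[0,0,0],15],
    [[0,0,0],[0,0,0],15],
    [[0,0,0],[0,0,0],15],
    [[0,0,0],[0,0,0],15],
    [[0,0,0],[-0.3,-2.4,0],15],
    [[0,0,0],[-0.2,-2.5,0],15],
    [[0,0,0],[-0.1,-2.5,0],15],
    [[0,0,0],[0,-2.5,0],15]
  ]
}}

```text
time_s: 21.15
ee_pos: [477.5, -2.2, 85.0]
ee_rot: [179.9, -0.6, -0.9]
force: [-1.6, -0.2, 0.2]
gripper_width: 23.5
```

```bash
python3 st.py; python3 look.py 11;python3 st.py;python3 - <<'E'
import cv2,numpy as np
a=[cv2.imread(f"pics/s{k}.png")[130:290,170:310] for k in(8,11)]
cv2.imwrite("pics/cmp4.png",cv2.resize(np.hstack(a),(780,446),interpolation=cv2.INTER_CUBIC))
E
```

```text
[477.51757479  -2.21939135  84.95078118] [-1.59135135 -0.20222063  0.20458749] theta 342.84398790818796 tan F -0.11709462904250655 rad F 1.5928965828744956 tau [-0.11535801  0.18238279  0.01525522]
[477.51757479  -2.21939135  84.95078118] [179.91710959  -0.59695595  -0.85498314] [-1.59135135 -0.20222063  0.20458749] 23.450447384205017
xmin 199 housing 230 dark bottom 274 gap 44
[477.50772756  -2.00141535  84.95938351] [-0.66929887  1.23270401  1.98676319] theta 343.0722876972976 tan F 1.2642214829587233 rad F 0.605007832552524 tau [-0.00127107  0.21223905 -0.02902446]
```

View pics/cmp4.png

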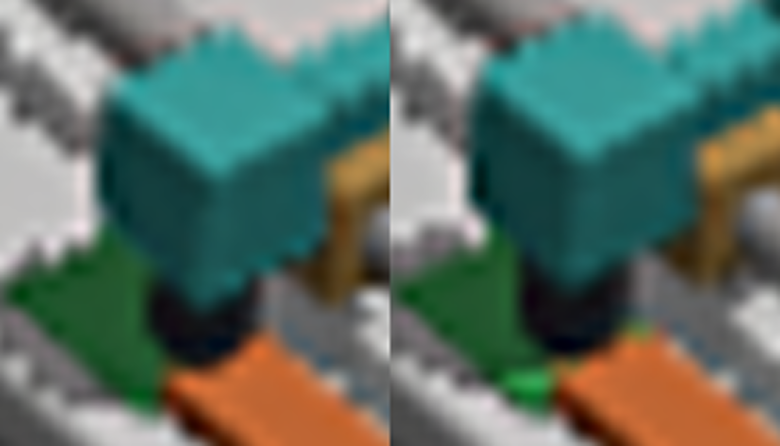

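```bash
python3 - <<'E'
from h import *
w=Cam("wrist");cv2.imwrite("pics/w11.png",w.rgb[:,:,::-1])
C=np.array([532,1.0]);a=np.radians(-14.0)
ex=np.array([np.cos(a),np.sin(a)]);ey=np.array([-np.sin(a),np.cos(a)])
for y,z in((179,20),(171.9,19),(171.9,16),(149,14)): print(y,z,w.proj([*(C+45*ex+y*ey),z]))
E
```

```text
179 20 [602.17490588 -63.6312233 ]
171.9 19 [595.82572804 -47.37895689]
171.9 16 [592.15796912 -45.23756537]
149 14 [573.99023002   3.86679677]
```

View pics/w11.png

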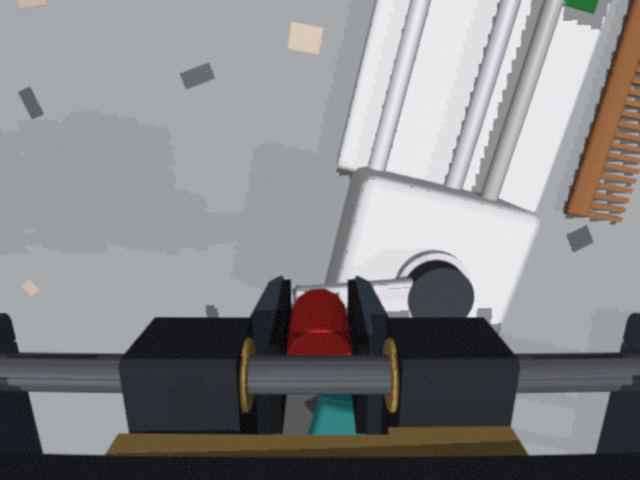

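The wrist view shows the knob held and the patch's near edge only, not the shoe. I'll measure the shoe's length below the housing in the scene view at sub-pixel level against the earlier pictures.

```bash
python3 - <<'E'
from h import *
f=[]
for i in range(5): f.append(Cam("scene").rgb.astype(float))
avg=np.mean(f,0)
cv2.imwrite("pics/avg11.png",cv2.resize(avg[255:345,345:465,::-1].astype(np.uint8),None,fx=6,fy=6,interpolation=cv2.INTER_CUBIC))
a=avg.astype(int)
np.set_printoptions(linewidth=200)
for k in(5,6,7,8,9,10,11):
    im=cv2.imread(f"pics/s{k}.png"); sm=cv2.resize(im,(120,90),interpolation=cv2.INTER_AREA)
    R=sm[:,:,2].astype(int);B=sm[:,:,0].astype(int)
    # turquoise-ness and darkness: list per column the dark run
    g=sm[:,:,1].astype(int)
    tq=(g-R>30)&(B-R>30); ys,xs=np.nonzero(tq[:,30:60]); x0=xs.min()+30
    print(k,"x0",x0)
    for x in range(x0+3,x0+9):
        col=[f"{R[y,x]},{g[y,x]},{B[y,x]}" for y in range({5:41,6:37,7:35,8:35,9:35,10:34,11:34}[k],{5:52,6:48,7:46,8:46,9:46,10:45,11:45}[k])]
        print("  ",x,col)
E
```

```text
5 x0 40
   43 ['14,60,62', '54,60,50', '60,41,29', '41,25,19', '52,31,21', '58,34,21', '104,54,27', '108,53,23', '81,34,8', '85,61,46', '176,176,174']
   44 ['15,63,62', '15,64,63', '13,46,48', '12,24,28', '11,14,21', '10,15,22', '50,31,23', '106,56,28', '122,59,24', '85,35,8', '85,60,48']
   45 ['19,64,63', '18,66,65', '18,68,67', '17,55,54', '17,26,29', '11,15,20', '7,13,20', '80,45,24', '194,102,51', '152,74,31', '76,28,5']
   46 ['25,75,73', '25,77,75', '26,82,82', '25,82,80', '19,38,39', '11,16,21', '8,14,22', '93,51,28', '199,105,53', '207,109,55', '123,58,23']
   47 ['28,85,84', '28,87,86', '27,88,87', '19,58,58', '14,24,26', '12,18,24', '39,27,25', '149,79,40', '199,106,53', '206,110,57', '181,96,48']
   48 ['28,84,83', '27,86,85', '22,78,77', '10,34,34', '17,21,25', '44,30,29', '120,63,34', '195,103,52', '201,107,54', '198,106,54', '202,109,56']
6 x0 36
   39 ['18,61,62', '17,61,62', '20,52,48', '17,22,25', '15,13,18', '19,42,28', '57,50,28', '115,57,28', '110,47,18', '77,30,8', '92,77,71']
   40 ['19,62,61', '19,64,63', '21,69,68', '16,38,41', '16,14,20', '12,13,19', '13,15
[... 4220 characters left out ...]
'20,62,62', '18,61,61', '19,62,63', '20,49,50', '16,23,27', '17,13,18', '19,14,21', '15,14,19', '16,37,26', '48,85,45', '61,140,70']
   38 ['20,64,63', '20,64,63', '19,67,65', '20,68,67', '17,47,47', '19,24,26', '19,18,22', '13,14,22', '11,12,18', '100,84,42', '125,89,39']
   39 ['25,79,78', '26,79,78', '27,82,82', '27,86,85', '20,59,60', '18,26,28', '17,18,23', '13,19,27', '16,15,21', '123,88,43', '195,103,50']
   40 ['28,86,85', '28,85,84', '26,86,85', '24,82,81', '15,42,43', '15,16,19', '18,19,25', '12,19,26', '53,31,21', '183,95,47', '210,109,55']
   41 ['28,83,82', '26,83,82', '24,83,82', '19,57,56', '22,27,29', '23,22,27', '20,27,31', '37,36,31', '113,61,32', '190,98,49', '200,105,54']
```

The dark shoe below the housing has grown from about 2.8 px to 4.1–4.7 px. A 3 mm drop is about 1 px. The tangential force while turning fell from about −3 N to about 0, so the shoe has dropped. Crank angle gives a travel of about 78 mm, so the tip is about 7 mm onto the 30 mm patch. I'm letting go.

Request:
{"method": "servo_tool", "body": {
  "plan": [
    [[0,0,0],[0,0,0],24],
    [[0,0,0],[0,0,0],30],
    [[0,0,0],[0,0,0],38],
    [[0,0,0],[0,0,0],46],
    [[0,0,0],[0,0,0],54],
    [[0,0,0],[0,0,0],56],
    [[0,0,0],[0,0,0],56],
    [[0,0,0],[0,0,-12],56],
    [[0,0,0],[0,0,-15],56],
    [[0,0,0],[0,0,-15],56]
  ]
}}

```text
time_s: 22.8
ee_pos: [477.8, -2.5, 128.6]
ee_rot: [179.9, -0.7, -0.9]
force: [-0.2, -0.3, -0.0]
gripper_width: 56.2
```

Request:
{"method": "servo_tool", "body": {
  "plan": [
    [[0,0,0],[0,0,-25],56],
    [[0,0,0],[0,0,-30],56],
    [[0,0,0],[0,0,-30],56],
    [[0,0,0],[-20,30,-10],56],
    [[0,0,0],[-20,40,0],56],
    [[0,0,0],[-20,50,0],56],
    [[0,0,0],[-20,50,0],56],
    [[0,0,0],[-10,50,0],56],
    [[0,0,0],[0,0,0],56],
    [[0,0,0],[0,0,0],56]
  ]
}}

```text
time_s: 24.05
ee_pos: [383.1, -226.9, 236.4]
ee_rot: [179.7, -1.6, -0.8]
force: [0.7, -0.7, 0.3]
gripper_width: 55.9
```

```bash
python3 look.py 12; python3 - <<'E'
from h import *
t=Cam("top");cv2.imwrite("pics/tf.png",t.rgb[:,:,::-1])
s=Cam("scene");cv2.imwrite("pics/sf.png",s.rgb[:,:,::-1])
def cen(c,lo,hi,b):
    m=c.mask(lo,hi);ys,xs=np.nonzero(m[b[1]:b[3],b[0]:b[2]]);return np.array([xs.mean()+b[0],ys.mean()+b[1]])
k=t.plane(cen(t,(0,150,50),(6,255,255),(285,270,340,320)),120);print("knob",k,165.9-np.degrees(np.arctan2(k[1]-1,k[0]-531.5)))
E
```

```text
[ 383.07582217 -226.93736817  236.40964973] [179.68506785  -1.62436511  -0.76502989] [ 0.72401506 -0.71284595  0.28806273] 55.92107887135303
xmin 199 housing 233 dark bottom 275 gap 42
knob [476.06877999  -2.06303685 120.        ] 342.73714731889453
```

View pics/t12.png

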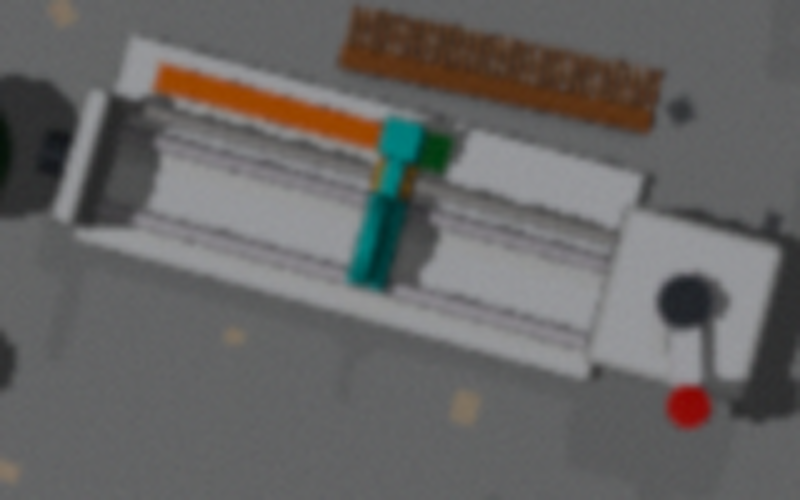

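View pics/sf.png

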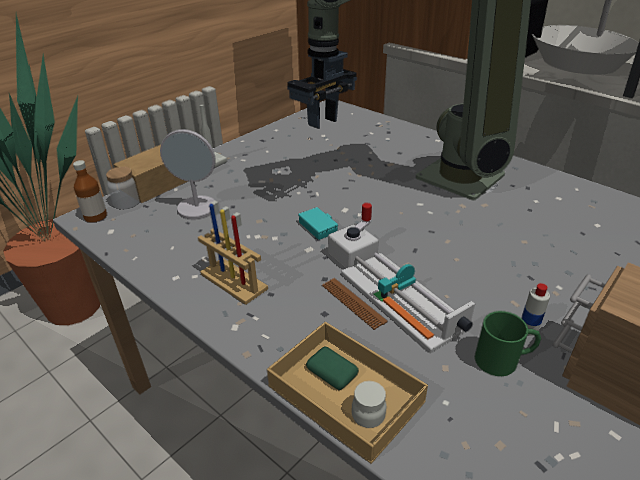

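View pics/s12.png

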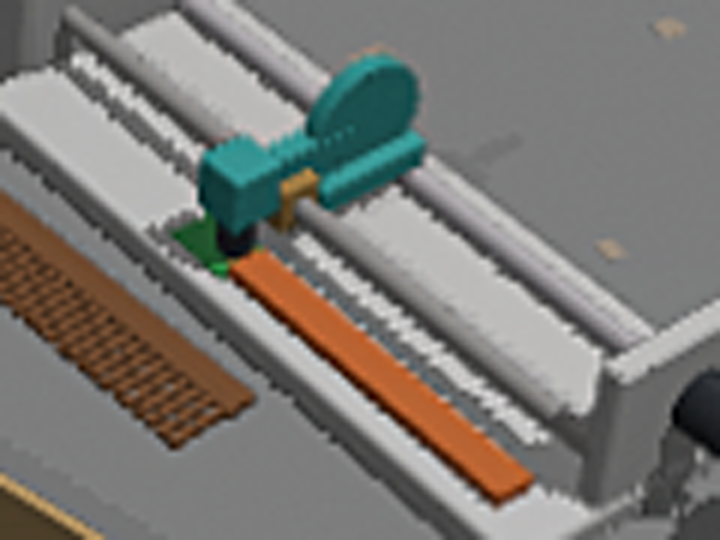

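The crank stayed at about 343° in its second turn. The shoe foot (237,243 in the crop) stands lower beside the strip end, over green. One last geometric cross-check from the first pictures.

```bash
python3 - <<'E'
from h import *
s=Cam("scene");t=Cam("top")
C=np.array([531.5,1.0]);a=np.radians(-14.0)
ex=np.array([np.cos(a),np.sin(a)]);ey=np.array([-np.sin(a),np.cos(a)])
pr=lambda P:((P[:2]-C)@ex,(P[:2]-C)@ey)
# strip end: final frames
for c,b,z in((s,(375,285,440,345),20),):
    m=c.mask((6,170,80),(15,255,255));ys,xs=np.nonzero(m[b[1]:b[3],b[0]:b[2]])
    Y=np.array([pr(c.plane((x+b[0],y+b[1]),z)) for x,y in zip(xs,ys)])
    sel=abs(Y[:,0]-np.median(Y[:,0]))<5; print("scene strip y range",Y[sel,1].min(),Y[sel,1].max(),"x med",np.median(Y[:,0]))
for f in("pics/top0.png","pics/tf.png"):
    h=cv2.cvtColor(cv2.imread(f),cv2.COLOR_BGR2HSV);b=(205,235,285,265)
    for n,lo,hi,z in(("orange",(5,150,60),(16,255,255),20),("green",(48,110,40),(78,255,255),14),("turq",(85,120,50),(96,255,255),45)):
        m=cv2.inRange(h,lo,hi);ys,xs=np.nonzero(m[b[1]:b[3],b[0]:b[2]])
        Y=np.array([pr(t.plane((x+b[0],y+b[1]),z)) for x,y in zip(xs,ys)]);sel=abs(Y[:,0]-45)<(5 if n!="turq" else 8)
        print(f,n,"y",Y[sel,1].min().round(1),Y[sel,1].max().round(1))
E
```

```text
scene strip y range 178.79764745269017 320.73141796979525 x med 46.87637357571913
pics/top0.png orange y 180.1 315.7
pics/top0.png green y 149.4 177.4
pics/top0.png turq y 240.9 262.5
pics/tf.png orange y 190.1 315.7
pics/tf.png green y 150.1 164.3
pics/tf.png turq y 162.4 183.9
```

```bash
python3 - <<'E'
from workcell import env
print(env.job_done())
E
```

```text
the job is handed in; nothing more can be done
None
```

I turned the crank clockwise about 1.95 turns (703°) by the red knob, let go, backed the arm clear and handed the job in at about 24 s.

**Position:** The pusher travelled about 78 mm (78.1 mm by crank angle, 78.6 mm by the top camera). That puts the shoe tip about 7 mm past the strip end and well inside the 30 mm green patch. The crank stayed put after I let go.

**Drop:** Three signs agree that the shoe dropped:
- The force along the knob's circle fell from about 3 N to about 0 N while turning.
- The shoe shows about 3 mm longer below its housing.
- It is past the 2–6 mm in which the drop must come.

**Uncertain:**
- **When it dropped:** No single reading caught the drop. Forces were already low at 652°, but the pictures only became clear between 680° and 703°. I may have turned a few millimetres past the drop.
- **Strip end:** Estimates varied from 178 to 180 mm along the trough, and one rough visual estimate put the tip only 3.5–4.3 mm past it.

**Other things on the shelf:** In the last pictures they look unmoved; I did not measure them. The forces I read were all about 10 N or less.

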